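# Turn the tube rotator by its spokes until the tube stands upright

## Robot

A 6-joint arm with a two-finger parallel gripper is mounted at the origin on a cart in front of the work surface, level with it; the furniture and walls round the work are solid. World frame = base frame: x ahead of the robot, y to its left, z up, the work surface at z = 0. Lengths are in m, angles in rad, forces in N, time in s.
With the tool pointing down it reaches from about 0.25 to 0.725 m from the base axis. Payload 4 kg.
Tool frame: the origin (TCP) lies on the centre line of the jaws, within the pads' length; the fingertips stand 17 mm ahead of it and the grasp point (between the pads) lies 2 mm behind it; z points along the fingers, y is the line along which they close (so a half turn about z gives the same grasp; the last joint's range is limited). The gripper opens to 85 mm and grips with 20 to 120 N. Pads are 22 mm wide; open, the fingers measure 114 mm over their backs; the gripper's body (76 mm by 85 mm) begins 54 mm behind the grasp point. The pads swing forward as they close: fully open they stand 13 mm farther back than shut.
Start: joints at [-1.34, 0.241, 0.005, 1.335, 0, 1.571], TCP at [0.114, -0.487, 0.209] pointing down, gripper open.
Joint ranges: [-2.72, 2.72], [-1.05, 1.87], [-1.09, 1.28], [-1.99, 2.15], [-1.42, 1.44], [-3.14, 3.14]. Speed limits (rad/s): [2.79, 2.79, 3.14, 3.14, 3.14, 3.14].

## Interface

Orientations are given as a unit quaternion [x, y, z, w].
In Python, from workcell import get_obs, imaging, order gives the robot as it stands.
- The arm moves only by the tool apply_moves, never from a script. Its argument "targets" is a list that holds one entry, the list of rows, each a list of 5 numbers: the shift along the world's x, y, z in units of 40 mm (1.0 is 40 mm), then the turn about the world's z in degrees, then the gripper command: -1 is shut, 1 is fully open, values between are in proportion. In form: [[[dx, dy, dz, turn, fingers], ...]]. A call has 1 to 8 rows; each row shifts and turns the commanded pose from where the row before left it; what a row does not reach is not made up. A row lasts 1/12 s, in which the tool goes at most 41.7 mm and 7.16 degrees, less where a joint would pass 70% of its speed; a pose out of reach is approached as far as the arm can. A call is refused whole if a number of a shift passes 1 or a number of a turn 7.16, either way. A call with a gripper value outside its range is refused whole. The fingers move at their own pace and stop on an object; the grip force is fixed at half the most. Time passes only in rows, so rows that do not move let the fingers close. It gives the time, the measured TCP pose, the force, the opening and the grip force at its end, in the units of the state.
- get_obs(): the state, without advancing time (a new reading comes with each control period).
- imaging.camera(name): name is "scene" or "side" or "wrist"; returns (picture, depth): 480x640x3 uint8, blue, green, red; 480x640 float32, m along the optical axis (not along the pixel's ray), 0 where there is no reading.
- imaging.get_calibration(name): a dict with "camera_matrix" (3x3 intrinsics, pixels), "eye" and "rotation" of the camera in the world; the wrist camera has in their place "hand_eye" (4x4, takes a point from camera to tool coordinates, whose origin is the TCP and whose axes are the flange's). Camera axes: x right, y down, z forward; pixel columns grow to the right and rows downward; lengths in m; the calibration is good to about 2 mm. A picture is of the moment at which its call begins: read the wrist's pose just before it. get_calibration takes no time and is no camera call.
- order.job_done(): hands the job in; it is judged then, once.
The state is a dict: "clock": time; "joint_pos": joint angles; "joint_vel": joint speeds; "tau": joint torques, N m; "eef_pos": TCP position; "tool_rot": TCP orientation; "ft_force": force on the tool from outside, world axes, zero at the start; "ft_torque": the same for the moment, N m; "grip_width": finger opening in m; "grasp_force": force on a finger pad.
Only numpy, scipy, OpenCV 4.12 (cv2) and the standard library are available. Lean on these libraries where they do the work, as an engineer would, in place of code of your own. Each camera call takes 0.05 s, during which the arm holds its last target. There are 200 camera calls.

## Task

The tube rotator stopped with its sample tube upside down or slanting; push one spoke of its wheel after another with the fingertips, at an easy pace, until the tube stands straight up with its orange cap on top. Push only the spokes: do not touch the tube, do not fling the wheel round, and leave the other things on the bench where they are. Finish clear of the wheel.

Things in the scene. Friction and masses are not known exactly. Their poses are not given: they have to be found in the camera images.
- wheel_hub (a point): Centre of the spoke wheel, 150 mm above the bench: on its level axle, in the mid-plane of the spokes. The frame belongs to the fixed stand (yaw up to 0.3 rad) and does not turn with the wheel: x runs along the axle away from the robot, from the wheel into the white motor housing; y is level in the wheel's plane, to the left seen from the robot; z is up.
- rotator: Stand of the tube rotator, fixed to the bench, same axes as wheel_hub; origin on the bench right under wheel_hub. Its white housing, 110 mm wide, 120 deep, 180 high, begins 45 mm behind the wheel's mid-plane; its top is 30 mm above the axle, so the space over and behind the upper spokes is free.
- wheel (a joint): Angle of the wheel, rad: 0 (or 2 pi, any full turn) = tube straight up, cap on top. Grows clockwise seen from the robot (top moves right). Starts at 1.9 to 4.38, cap pointing downwards, so either way round may be shorter. Turns freely both ways for full turns, no motor; friction 0.12 N m (about 1.5 N at a spoke's outer part) keeps it where it is left.
- spoke_tip (a point): Outer end, 115 mm from the axle, of the blue spoke that points the same way as the cap; turns with the wheel. In all six equal straight spokes, 60 degrees apart, no rim, open gaps between them: 10 mm thick in the turning direction, 24 mm deep along the axle (12 each side of the mid-plane), black rubber tips 14 mm across. They leave an aluminium hub of 32 mm radius.
- sample_tube: Clear 15 ml centrifuge tube with orange screw cap, 123 mm long, 22 across the cap, clipped across the front of the hub; turns with the wheel. Origin at its conical bottom end, z axis along the tube to the cap. Its axis lies 36 mm in front of the spokes' mid-plane (robot's side) and crosses the axle's line; cap top 55 mm and bottom 68 mm from that line.
- cap_top (a point): Centre of the top of the tube's orange cap, 55 mm from the axle's line; turns with the wheel.
- petri_dish: Bystander, loose: closed clear petri dish, 61 mm across, 15 high. Origin at the centre of its underside. To be left alone.
- white_bottle: Bystander, loose: small white bottle with white cap, 42 mm across, 68 high. Origin at the centre of its underside. To be left alone.
- red_cap_bottle: Bystander, loose: small white bottle with red cap, 42 mm across, 68 high. Origin at the centre of its underside. To be left alone.
- green_tape: Bystander, loose: roll of green tape lying flat, 77 mm across, 19 high. Origin at the centre of its underside. To be left alone.
- amber_cap_bottle: Bystander, loose: small clear bottle with orange screw cap, 56 mm across, 99 high. Origin at the centre of its underside. To be left alone.
- red_marker: Bystander, loose: red and white marker pen lying flat, 126 mm long. Origin at the centre of its underside. To be left alone.

How it is judged:
By the outcome, as a careful person would: the job done as asked, in the order asked, and still so for the second after the job is handed in, with the robot touching nothing.
It also fails if it takes over 64 s, if anything falls off the work surface, if the arm or the gripper's body presses on something with over 40 N, if the wrist force passes 120 N, or if a joint passes its speed limit or range.

## Working session

There is one attempt and no reset: what is moved stays moved. The work goes in short steps, Python scripts to look and compute and a tool call to move; the robot and the scene stay as the last step left them, time stands still between calls to the robot, and variables do not carry over. Pictures are saved under pics/ and viewed, at most 10 in all, crops included, and the job is handed in when it is done.

Besides the shell and the picture viewer there is one more tool, called after "Request:" as a command line: name --argument value ..., lists and objects as JSON in quotes. apply_moves: Moves the arm, as the interface text tells. Its arguments: {"type":"object","properties":{"targets":{"type":"array","items":{"type":"array","items":{"type":"array","items":{"type":"number"}}}}},"required":["targets"]}

```bash
mkdir -p pics
python3 - <<'E'
from workcell import get_obs, imaging, order
import cv2, numpy as np
o=get_obs(); print(o['clock'],o['eef_pos'],o['tool_rot'],o['grip_width'])
for n in ['scene','side']:
    p,d=imaging.camera(n); cv2.imwrite(f'pics/{n}0.png',p); np.save(f'pics/{n}0.npy',d)
    c=imaging.get_calibration(n); print(n,c)
E
```

```text
0.0 [ 0.11422532 -0.48609072  0.20790473] [ 9.93349851e-01  1.15130388e-01 -1.23115715e-04 -1.02543116e-03] 0.08559423106776304
scene {'camera_matrix': array([[442.21897083,   0.        , 320.77784177],
       [  0.        , 442.21897083, 246.59711782],
       [  0.        ,   0.        ,   1.        ]]), 'eye': array([-0.30389104,  0.36910368,  0.77311614]), 'rotation': array([-0.45442242,  0.75518689, -0.40798039,  0.23821216])}
side {'camera_matrix': array([[555.67373306,   0.        , 308.24055528],
       [  0.        , 555.67373306, 233.08699178],
       [  0.        ,   0.        ,   1.        ]]), 'eye': array([ 0.17776336, -1.37232203,  0.88953194]), 'rotation': array([ 0.85000543, -0.1091084 ,  0.06179844, -0.51163178])}
```

View pics/scene0.png

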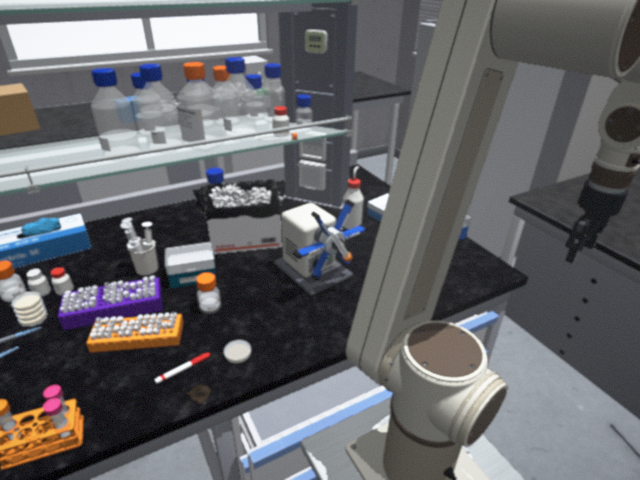

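View pics/side0.png

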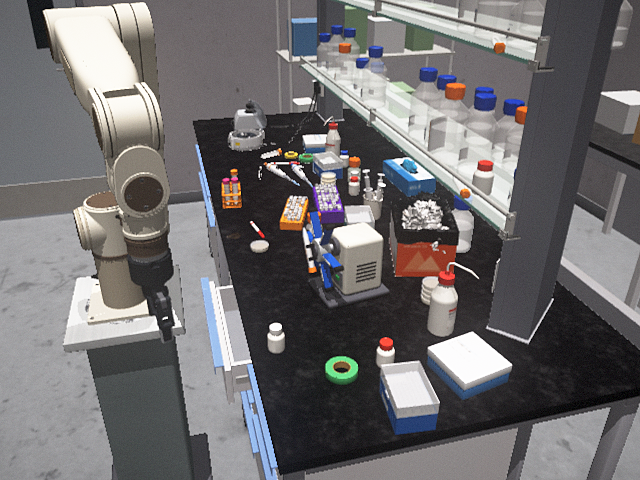

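The scene view shows the wheel around (325,245) with an orange cap near (348,257), and the side view shows it around (318,255). Next I'll get 3D points from depth.

```bash
cat > h.py <<'E'
from workcell import get_obs, imaging, order
import cv2, numpy as np
from scipy.spatial.transform import Rotation as R
def cloud(n,p,d,o=None):
    c=imaging.get_calibration(n);K=c['camera_matrix']
    v,u=np.mgrid[:480,:640]
    P=np.dstack([(u-K[0,2])/K[0,0]*d,(v-K[1,2])/K[1,1]*d,d])
    if 'eye' in c: return P@R.from_quat(c['rotation']).as_matrix().T+c['eye']
    H=c['hand_eye'];P=P@H[:3,:3].T+H[:3,3]
    return P@R.from_quat(o['tool_rot']).as_matrix().T+o['eef_pos']
E
python3 - <<'E'
from h import *
r=np.vstack
al=[]
for n,(u0,v0,u1,v1) in dict(scene=(265,195,375,300),side=(290,205,390,310)).items():
    p=cv2.imread(f'pics/{n}0.png');d=np.load(f'pics/{n}0.npy');W=cloud(n,p,d)
    hsv=cv2.cvtColor(p,cv2.COLOR_BGR2HSV)
    m=np.zeros((480,640),bool);m[v0:v1,u0:u1]=1
    b=m&(d>0)&(abs(hsv[...,0].astype(int)-110)<12)&(hsv[...,1]>130)&(hsv[...,2]>60)
    og=m&(d>0)&(abs(hsv[...,0].astype(int)-12)<8)&(hsv[...,1]>130)&(hsv[...,2]>120)
    wh=m&(d>0)&(hsv[...,1]<40)&(hsv[...,2]>150)
    for k,q in [('blue',b),('orange',og),('white',wh)]:
        X=W[q];print(n,k,len(X),np.round(np.percentile(X,[5,50,95],axis=0),3).tolist() if len(X) else '')
    X=W[b];X=X[(X[:,2]>.02)&(X[:,0]<.8)];al.append(X)
    s=cv2.resize(p[v0:v1,u0:u1],None,fx=5,fy=5,interpolation=cv2.INTER_CUBIC);cv2.imwrite(f'pics/{n}crop.png',s)
X=r(al);c=np.median(X,0)
for X in al:
    c=X.mean(0);_,s,vt=np.linalg.svd(X-c);print(c,s/np.sqrt(len(X)),vt[2])
E
python3 - <<'E'
import cv2
a=cv2.imread('pics/scenecrop.png');b=cv2.imread('pics/sidecrop.png')
import numpy as np
cv2.imwrite('pics/both.png',np.hstack([cv2.resize(a,(400,382)),cv2.resize(b,(400,382))]))
E
```

```text
scene blue 607 [[0.51, -0.215, 0.067], [0.528, -0.096, 0.155], [0.549, -0.026, 0.234]]
scene orange 26 [[0.488, -0.25, 0.001], [0.491, -0.15, 0.111], [0.636, -0.14, 0.119]]
scene white 1150 [[0.518, -0.355, 0.05], [0.633, -0.101, 0.179], [0.86, -0.053, 0.184]]
side blue 601 [[0.515, -0.209, 0.07], [0.529, -0.148, 0.155], [0.545, -0.061, 0.234]]
side orange 237 [[0.491, -0.16, 0.005], [0.56, 0.285, 0.029], [0.614, 0.402, 0.116]]
side white 2248 [[0.493, -0.165, 0.042], [0.636, -0.106, 0.155], [0.781, 0.331, 0.182]]
[ 0.52796833 -0.11425206  0.15365445] [0.06444561 0.03924839 0.00660669] [-0.98754733 -0.1571773  -0.00675061]
[ 0.52967949 -0.13298381  0.15351459] [0.06299347 0.03426804 0.00735031] [0.99174345 0.12658213 0.02053983]
```

View pics/both.png

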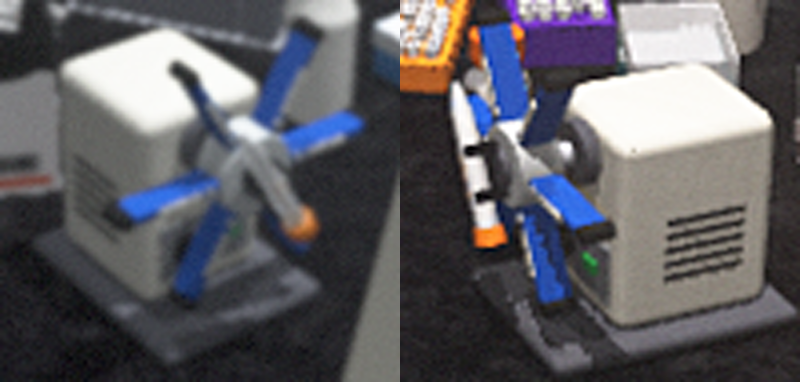

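```bash
cat >> h.py <<'E'
def blue(n,p,d,o=None):
    W=cloud(n,p,d,o);hsv=cv2.cvtColor(p,cv2.COLOR_BGR2HSV).astype(int)
    b=(d>0)&(abs(hsv[...,0]-110)<12)&(hsv[...,1]>130)&(hsv[...,2]>50)
    og=(d>0)&(abs(hsv[...,0]-12)<8)&(hsv[...,1]>130)&(hsv[...,2]>100)
    f=lambda X:X[(abs(X[:,0]-.525)<.06)&(abs(X[:,1]+.12)<.13)&(X[:,2]>.025)&(X[:,2]<.29)]
    return f(W[b]),f(W[og])
def yz(X,psi,h): # in-plane left, up, axle coords about hub
    e=np.array([-np.sin(psi),np.cos(psi)]);a=np.array([np.cos(psi),np.sin(psi)])
    q=X[:,:2]-h[:2];return q@e,X[:,2]-.15,q@a
E
python3 - <<'E'
from h import *
from scipy.optimize import minimize
A=[];O=[]
for n in ['scene','side']:
    b,o=blue(n,cv2.imread(f'pics/{n}0.png'),np.load(f'pics/{n}0.npy'));A.append(b);O.append(o)
psi=.142;h0=np.array([.535,-.118])
def cost(t,X,z=True):
    l,u,a=yz(X,psi,h0);l=l-t[0];r=np.hypot(l,u);f=np.arctan2(-l,u)
    e=(f-t[1]+np.pi/6)%(np.pi/3)-np.pi/6
    return np.mean(np.minimum(abs(r*np.sin(e)),.015))
for X in A+[np.vstack(A)]:
    best=min((minimize(cost,[l,t],args=(X,),method='Nelder-Mead') for t in np.arange(0,1.05,.17) for l in(-.02,0,.02)),key=lambda s:s.fun)
    l,u,a=yz(X,psi,h0);print(best.x,np.degrees(best.x[1])%60,best.fun*1e3,'axle pct',np.percentile(a,[2,10,50,90,98]).round(3))
hub=h0+best.x[0]*np.array([-np.sin(psi),np.cos(psi)]);print('hub',hub)
for o in O:
    l,u,a=yz(o,psi,hub);k=np.hypot(l,u)<.075;l,u,a=l[k],u[k],a[k]
    print('cap',len(l),np.median(l),np.median(u),np.median(a),np.degrees(np.arctan2(-np.median(l),np.median(u))))
E
```

```text
[0.00488541 0.5244633 ] 30.0495335495285 3.203385796684477 axle pct [-0.017 -0.015 -0.007  0.002  0.006]
[-0.00773634  0.51534358] 29.527012382626726 3.0340757187226672 axle pct [-0.019 -0.016 -0.008  0.001  0.004]
[-0.00377349  0.51668268] 29.603737085326838 5.280147810907167 axle pct [-0.018 -0.016 -0.007  0.002  0.006]
hub [ 0.53553404 -0.12173551]
cap 26 -0.019984894383314626 -0.03872936377104777 -0.047857162407191664 152.7056319407621
cap 41 -0.029495675186353314 -0.03679761594128314 -0.0461287082308621 141.285563457056
```

The cap is at about 150° clockwise, with spokes at 30° + 60k. The shorter way is to push the top spokes left by 150°.

Request:
apply_moves --targets '[[[0,0,0.7,-1.3,-1],[0,0,0.7,-1.3,-1],[0,0,0.7,-1.3,-1],[0,0,0.8,-1.2,-1],[0.4,0.25,0,0,-1],[0.7,0.45,0,0,-1],[0.7,0.45,0,0,-1],[0.7,0.45,0,0,-1]]]'

```text
clock: 0.77
eef_pos: [0.215, -0.422, 0.3245]
tool_rot: [0.998, 0.07, -0.0, -0.0]
ft_force: [0.7, 0.3, -0.4]
grip_width: 0.0002
grasp_force: 0.0
```

Request:
apply_moves --targets '[[[0.7,0.45,0,0,-1],[0.7,0.45,0,0,-1],[0.7,0.45,0,0,-1],[0.7,0.45,0,0,-1],[0.7,0.45,0,0,-1],[0.7,0.45,0,0,-1],[0.7,0.45,0,0,-1],[0.7,0.45,0,0,-1]]]'

```text
clock: 1.43
eef_pos: [0.4394, -0.2774, 0.3244]
tool_rot: [0.997, 0.071, -0.0, -0.0]
ft_force: [0.3, -1.1, -0.1]
grip_width: -0.0002
grasp_force: 0.0
```

Request:
apply_moves --targets '[[[0.7,0.4,0,0,-1],[0.7,0.4,0,0,-1],[0.7,0.4,0,0,-1],[0.4,0.25,0,0,-1],[0.2,0.15,0,0,-1],[0,0,0,0,-1]]]'

```text
clock: 1.93
eef_pos: [0.5475, -0.2133, 0.3234]
tool_rot: [0.997, 0.072, -0.001, -0.001]
ft_force: [0.1, -1.0, -0.8]
grip_width: -0.0
grasp_force: 0.0
```

Run:
```python
from h import *
o=get_obs();print(o['eef_pos'])
p,d=imaging.camera('wrist');s,ds=imaging.camera('scene')
np.savez('pics/w1.npz',p=p,d=d)
b,og=blue('wrist',p,d,o)
for X in(b,blue('scene',s,ds)[0]):
    l,u,a=yz(X,.142,[.530,-.120]);print(len(l),np.percentile(a,[2,50,98]).round(3),np.percentile(l,[2,98]).round(3),u.min(),u.max())
cv2.imwrite('pics/w1.png',np.hstack([cv2.resize(p,(400,300)),cv2.resize(s[150:350,200:467],(400,300))]))
```

```text
[ 0.54748959 -0.21327482  0.32336938]
8672 [-0.011  0.002  0.012] [-0.098  0.098] -0.08790759111521426 0.09623618872735984
327 [-0.012 -0.002  0.01 ] [-0.018  0.102] -0.08788580155949696 0.08698408601560528
```

View pics/w1.png

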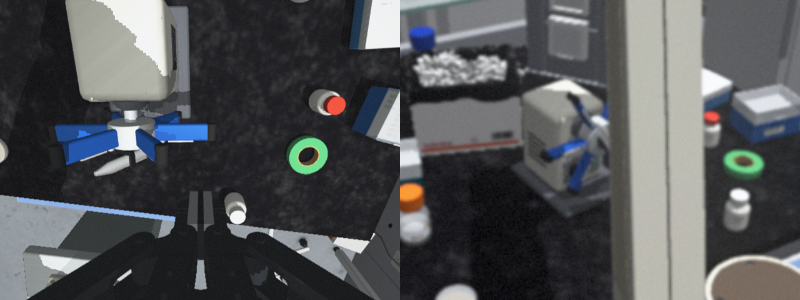

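The wrist view shows the wheel from above, with spokes at (55–215,130), and confirms the hub and mid-plane. Next I'll descend and make the first stroke.

Request:
apply_moves --targets '[[[0,0,-0.4,0,-1],[0,0,-0.5,0,-1],[0,0,-0.5,0,-1],[0,0,-0.5,0,-1],[0,0,-0.26,0,-1],[-0.01,0.07,0,0,-1],[-0.017,0.12,0,0,-1],[-0.017,0.12,0,0,-1]]]'

```text
clock: 2.7
eef_pos: [0.5443, -0.2029, 0.2399]
tool_rot: [0.998, 0.07, 0.001, 0.0]
ft_force: [-0.2, -0.1, 1.1]
grip_width: 0.0001
grasp_force: 0.0
```

Request:
apply_moves --targets '[[[-0.017,0.12,0,0,-1],[-0.017,0.12,0,0,-1],[-0.017,0.12,0,0,-1],[-0.017,0.12,0,0,-1],[-0.017,0.12,0,0,-1],[-0.017,0.12,0,0,-1],[-0.017,0.12,0,0,-1],[-0.017,0.12,0,0,-1]]]'

```text
clock: 3.37
eef_pos: [0.5391, -0.1634, 0.2383]
tool_rot: [0.997, 0.071, -0.0, -0.0]
ft_force: [0.6, -0.5, -0.4]
grip_width: 0.0001
grasp_force: 0.0
```

Request:
apply_moves --targets '[[[-0.017,0.12,0,0,-1],[-0.017,0.12,0,0,-1],[-0.017,0.12,0,0,-1],[-0.017,0.12,0,0,-1],[-0.017,0.12,0,0,-1],[-0.017,0.12,0,0,-1],[-0.017,0.12,0,0,-1],[-0.01,0.07,0,0,-1]]]'

```text
clock: 4.03
eef_pos: [0.5339, -0.1269, 0.2384]
tool_rot: [0.997, 0.071, -0.0, -0.0]
ft_force: [-0.5, 0.4, -0.2]
grip_width: 0.0
grasp_force: 0.0
```

```bash
cat >> h.py <<'E'
from scipy.optimize import minimize_scalar
def phase(n='wrist',save=None):
    o=get_obs();p,d=imaging.camera(n);b,og=blue(n,p,d,o)
    l,u,a=yz(b,.142,[.530,-.120]);r=np.hypot(l,u);k=(r>.03)&(r<.12)&(abs(a)<.016);l,u,r,a=l[k],u[k],r[k],a[k]
    f=np.arctan2(-l,u)
    ang=[]
    for g in range(-120,121,4):   # front/back edges ignored: robust per-spoke lines
        g=np.radians(g)
    c=lambda t:np.mean(np.minimum(abs(r*np.sin((f-t+np.pi/6)%(np.pi/3)-np.pi/6)),.015))
    t=min(np.arange(0,np.pi/3,.005),key=c)
    t=np.degrees(t)
    for k in range(6):
        e=(np.degrees(f)-t-60*k+180)%360-180;m=abs(e)<14
        if m.sum()>100:
            s=r[m]*np.sin(np.radians(e[m]));print('spoke %.1f n %d side-offs mm'%((t+60*k+180)%360-180,m.sum()),np.percentile(s*1e3,[3,50,97]).round(1))
    L,U,A=yz(og,.142,[.530,-.120]);k=np.hypot(L,U)<.07
    if k.sum()>15: print('cap',k.sum(),'ang',np.degrees(np.arctan2(-np.median(L[k]),np.median(U[k]))))
    print(n,'phase mod60',t)
    if save: cv2.imwrite(save,p)
E
python3 - <<'E'
from h import *
phase();phase('side');phase('scene');print(get_obs()['eef_pos'])
E
```

```text
spoke 30.1 n 4010 side-offs mm [-6.  -5.2  0.4]
spoke 90.1 n 3785 side-offs mm [-6.3 -5.  -1.2]
spoke 150.1 n 654 side-offs mm [-5.4 -4.7  0.5]
spoke -149.9 n 579 side-offs mm [-0.6  5.   5.6]
spoke -89.9 n 3662 side-offs mm [1.3 4.8 6.1]
spoke -29.9 n 4409 side-offs mm [-1.   4.6  5.4]
wrist phase mod60 30.080284244368222
spoke 88.1 n 127 side-offs mm [-6.  -1.8  2.1]
spoke 148.1 n 192 side-offs mm [-8.3 -3.2  2.7]
spoke -31.9 n 186 side-offs mm [ 2.8  8.  13.8]
cap 41 ang 138.70394721115179
side phase mod60 28.07493196141034
spoke -146.2 n 158 side-offs mm [-4.3  0.7  4.7]
spoke -86.2 n 149 side-offs mm [-4.4  0.5  3.9]
scene phase mod60 33.80450991271857
[ 0.53402039 -0.1273373   0.23847516]
```

Run:
```python
from h import *
p,d=imaging.camera('wrist');s,ds=imaging.camera('side')
cv2.imwrite('pics/w2.png',np.hstack([cv2.resize(p,(400,300)),cv2.resize(s[180:330,230:430],(400,300))]))
```

```text
(no output)
```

View pics/w2.png

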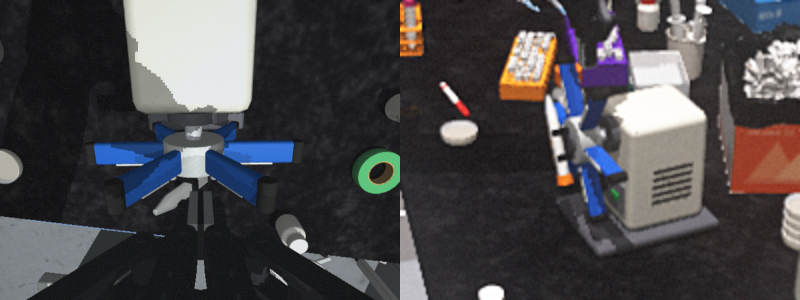

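Run:
```python
from h import *
o=get_obs();p,d=imaging.camera('wrist');W=cloud('wrist',p,d,o)
H=imaging.get_calibration('wrist');print(H['hand_eye'].round(4),H['camera_matrix'].round(1))
for v in range(280,400,10):
    print(v,[(W[v,u]*1e3).round().astype(int).tolist()+[p[v,u].tolist()] for u in (310,330)])
print(o['joint_pos'],o['eef_pos'],o['tool_rot'])
s,ds=imaging.camera('side');s2,_=imaging.camera('scene')
cv2.imwrite('pics/s3.png',np.hstack([cv2.resize(s,(400,300)),cv2.resize(s2,(400,300))]))
```

```text
[[ 8.000e-04 -9.448e-01 -3.276e-01  8.410e-02]
 [ 1.000e+00  9.000e-04  1.000e-04 -1.100e-03]
 [ 2.000e-04 -3.276e-01  9.448e-01 -1.654e-01]
 [ 0.000e+00  0.000e+00  0.000e+00  1.000e+00]] [[404.    0.  320.6]
 [  0.  404.  243. ]
 [  0.    0.    1. ]]
280 [[516, -123, 180, [207, 209, 201]], [517, -135, 180, [192, 194, 186]]]
290 [[505, -124, 171, [22, 15, 20]], [493, -139, 142, [145, 146, 143]]]
300 [[499, -125, 172, [32, 32, 32]], [413, -155, -1, [31, 29, 32]]]
310 [[543, -121, 268, [69, 66, 63]], [545, -129, 269, [68, 67, 64]]]
320 [[544, -121, 276, [66, 64, 61]], [544, -129, 275, [62, 62, 61]]]
330 [[544, -122, 283, [67, 66, 63]], [545, -128, 283, [65, 67, 64]]]
340 [[544, -122, 289, [63, 62, 60]], [545, -128, 289, [67, 67, 66]]]
350 [[544, -122, 295, [67, 67, 64]], [545, -128, 294, [64, 64, 63]]]
360 [[543, -122, 299, [94, 92, 88]], [544, -128, 299, [93, 89, 87]]]
370 [[545, -122, 307, [27, 22, 22]], [546, -128, 306, [29, 27, 24]]]
380 [[545, -122, 311, [32, 30, 24]], [545, -128, 310, [27, 22, 20]]]
390 [[545, -122, 314, [29, 27, 27]], [544, -128, 313, [23, 24, 21]]]
[-2.34533364e-01  3.29896096e-01  2.03006457e-01  1.44381105e+00
 -1.19882992e-04  2.76532580e+00] [ 0.53406639 -0.12764486  0.23840354] [9.97490000e-01 7.08074415e-02 2.75815865e-05 7.15452149e-05]
```

View pics/s3.png

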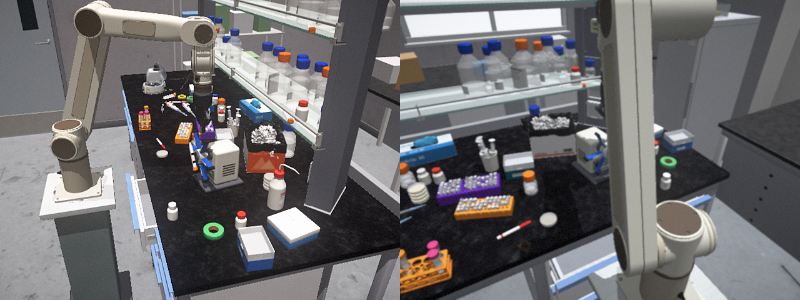

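The fingertips measure at z≈0.263, about 41 mm higher than I assumed, so they passed over the spokes without touching. I'll go back right and repeat the stroke lower.

Request:
apply_moves --targets '[[[0,0,0.5,0,-1],[0.06,-0.4,0,0,-1],[0.08,-0.5,0,0,-1],[0.08,-0.5,0,0,-1],[0.08,-0.5,0,0,-1],[0.04,-0.25,0,0,-1],[0,0,-0.4,0,-1],[0,0,-0.3,0,-1]]]'

```text
clock: 5.1
eef_pos: [0.5479, -0.2145, 0.2301]
tool_rot: [0.998, 0.07, 0.001, 0.0]
ft_force: [-0.4, 0.4, -1.1]
grip_width: 0.0001
grasp_force: 0.0
```

Request:
apply_moves --targets '[[[0,0,-0.2,0,-1],[0,0,-0.2,0,-1],[0,0,-0.2,0,-1],[0,0,-0.2,0,-1],[0,0,0,0,-1]]]'

```text
clock: 5.52
eef_pos: [0.5468, -0.213, 0.1966]
tool_rot: [0.997, 0.071, -0.001, -0.001]
ft_force: [-0.2, 0.3, -0.7]
grip_width: -0.0003
grasp_force: 0.0
```

```bash
cat >> h.py <<'E'
def tip():
    o=get_obs();p,d=imaging.camera('wrist');W=cloud('wrist',p,d,o);q=W-o['eef_pos']
    m=(d>0)&(abs(q[...,0])<.03)&(abs(q[...,1])<.035)&(q[...,2]>-.03)&(q[...,2]<.12)&(p.max(2)<110)
    print('tip rel eef',np.percentile(q[m],[1,50,99],axis=0).round(4).tolist(),m.sum(),o['eef_pos'].round(4))
E
python3 -c "
from h import *
tip();phase()"
```

```text
tip rel eef [[-0.0128, -0.0345, 0.0318], [0.0108, -0.0002, 0.0808], [0.0189, 0.0345, 0.1069]] 34035 [ 0.5468 -0.213   0.1966]
spoke 29.5 n 2408 side-offs mm [-5.  -2.6  3.6]
spoke 89.5 n 5338 side-offs mm [-5.7 -4.4  0.1]
spoke 149.5 n 1752 side-offs mm [-5.  -4.   0.3]
spoke -90.5 n 3109 side-offs mm [0.8 5.5 6.7]
spoke -30.5 n 6028 side-offs mm [0.6 5.1 6.5]
cap 112 ang 137.35773384681238
wrist phase mod60 29.507326449237397
```

Request:
apply_moves --targets '[[[-0.01,0.07,0,0,-1],[-0.017,0.12,0,0,-1],[-0.017,0.12,0,0,-1],[-0.017,0.12,0,0,-1],[-0.017,0.12,0,0,-1],[-0.017,0.12,0,0,-1],[-0.017,0.12,0,0,-1],[-0.017,0.12,0,0,-1]]]'

```text
clock: 6.28
eef_pos: [0.5426, -0.1769, 0.1988]
tool_rot: [0.997, 0.071, 0.0, 0.0]
ft_force: [0.4, -2.8, 2.4]
grip_width: 0.0004
grasp_force: 0.9
```

Request:
apply_moves --targets '[[[-0.017,0.12,0,0,-1],[-0.017,0.12,0,0,-1],[-0.017,0.12,0,0,-1],[-0.017,0.12,0,0,-1],[-0.017,0.12,0,0,-1],[-0.01,0.07,0,0,-1]]]'

```text
clock: 6.78
eef_pos: [0.5393, -0.1509, 0.2016]
tool_rot: [0.997, 0.071, 0.002, 0.002]
ft_force: [-3.1, -4.6, 13.3]
grip_width: 0.0001
grasp_force: 6.9
```

```bash
python3 -c "
from h import *
phase()"
```

```text
spoke 6.9 n 2062 side-offs mm [-6.5 -1.5  3. ]
spoke 66.9 n 6391 side-offs mm [-8.5 -6.8 -2.6]
spoke 126.9 n 2408 side-offs mm [-7.9 -6.5 -2.5]
spoke -113.1 n 2483 side-offs mm [-0.9  3.1  4.6]
spoke -53.1 n 7920 side-offs mm [-1.5  2.9  4.6]
cap 87 ang 112.83499911864612
wrist phase mod60 6.875493541569878
```

Run:
```python
from h import *
o=get_obs();print(o['ft_force'],o['ft_torque'],o['eef_pos'])
p,d=imaging.camera('wrist');W=cloud('wrist',p,d,o)
l,u,a=yz(W.reshape(-1,3),.142,[.530,-.120]);D=d.ravel()
b=(D>0)&(D<.2)
for z in np.arange(.02,.26,.01):
    m=b&(abs(u-z)<.005)
    if m.sum()>20: print('u %.3f n %d l'%(z,m.sum()),np.percentile(l[m],[0,10,50,90,100]).round(3),'a',np.percentile(a[m],[1,50,99]).round(3),'D',np.median(D[m]).round(3))
s,_=imaging.camera('side')
cv2.imwrite('pics/w4.png',np.hstack([cv2.resize(p,(400,400)),cv2.resize(s[140:320,250:400],(400,480))[:400]]))
```

```text
[-2.75834643 -2.60157585 13.31998122] [-0.23849515  0.5732624   0.03954775] [ 0.53929375 -0.15038056  0.2016363 ]
u 0.020 n 1749 l [-0.054 -0.053 -0.028  0.012  0.054] a [0.034 0.047 0.129] D 0.196
u 0.030 n 46248 l [-0.079 -0.04   0.001  0.041  0.054] a [0.036 0.092 0.128] D 0.176
u 0.040 n 3899 l [-0.104 -0.083 -0.066  0.054  0.066] a [-0.014  0.004  0.012] D 0.195
u 0.050 n 4507 l [-0.104 -0.098 -0.003  0.068  0.082] a [-0.014  0.002  0.012] D 0.187
u 0.060 n 2649 l [-0.011 -0.001  0.077  0.083  0.095] a [-0.013  0.002  0.011] D 0.177
u 0.070 n 1861 l [-0.012 -0.006  0.085  0.091  0.095] a [-0.013  0.001  0.011] D 0.169
u 0.080 n 849 l [-0.043 -0.037 -0.021 -0.005 -0.001] a [-0.003  0.011  0.016] D 0.153
u 0.090 n 1504 l [-0.044 -0.04  -0.025 -0.007 -0.002] a [0.007 0.011 0.016] D 0.145
u 0.100 n 1766 l [-0.044 -0.04  -0.025 -0.008 -0.003] a [0.009 0.011 0.016] D 0.135
u 0.110 n 2292 l [-0.047 -0.035 -0.028 -0.008 -0.002] a [-0.006  0.011  0.016] D 0.126
u 0.120 n 4068 l [-0.064 -0.051 -0.029 -0.01   0.004] a [-0.005  0.016  0.018] D 0.115
u 0.130 n 11529 l [-0.072 -0.062 -0.027  0.002  0.012] a [-0.005  0.014  0.018] D 0.108
u 0.140 n 9087 l [-0.08  -0.069 -0.027  0.009  0.02 ] a [-0.004  0.016  0.022] D 0.096
u 0.150 n 13294 l [-0.087 -0.076 -0.03   0.016  0.028] a [0.007 0.016 0.022] D 0.087
u 0.160 n 2490 l [-0.087 -0.046 -0.035 -0.015  0.026] a [0.016 0.021 0.022] D 0.079
```

View pics/w4.png

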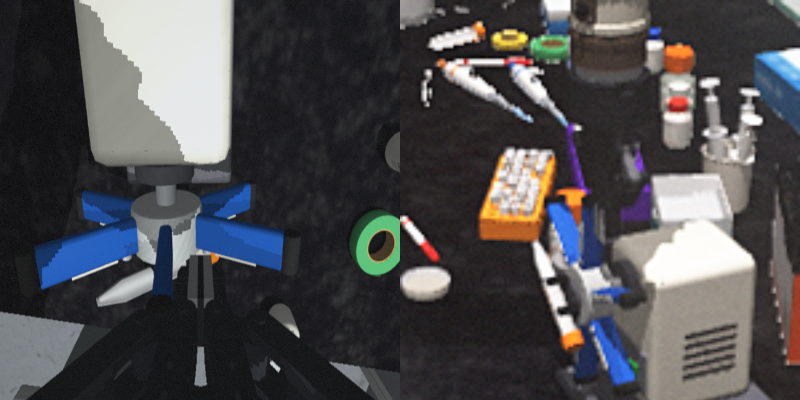

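The fingertips sit at u≈0.075 and the finger's wide linkage starts 40 mm higher, so it rests on the tip of the upright spoke. I'll raise the tool a little and follow an arc.

Request:
apply_moves --targets '[[[0,0,0.3,0,-1],[0,0,0.3,0,-1],[-0.01,0.06,0,0,-1],[-0.017,0.12,0,0,-1],[-0.017,0.12,0,0,-1],[-0.017,0.12,0,0,-1],[-0.017,0.12,0,0,-1],[-0.017,0.12,-0.03,0,-1]]]'

```text
clock: 7.6
eef_pos: [0.5344, -0.1231, 0.2206]
tool_rot: [0.997, 0.071, -0.001, -0.0]
ft_force: [0.7, -1.0, 1.2]
grip_width: -0.0002
grasp_force: 0.6
```

Request:
apply_moves --targets '[[[-0.017,0.12,-0.06,0,-1],[-0.017,0.12,-0.06,0,-1],[-0.017,0.12,-0.06,0,-1],[-0.017,0.12,-0.08,0,-1],[-0.01,0.07,-0.06,0,-1]]]'

```text
clock: 8.02
eef_pos: [0.5316, -0.1012, 0.2081]
tool_rot: [0.997, 0.071, -0.0, -0.0]
ft_force: [0.3, -0.9, 0.7]
grip_width: -0.0002
grasp_force: 0.7
```

```bash
python3 -c "
from h import *
phase()"
```

```text
spoke 35.0 n 7117 side-offs mm [-3.9 -1.7  3.3]
spoke 95.0 n 3941 side-offs mm [-3.8 -1.8  2. ]
spoke 155.0 n 301 side-offs mm [-2.3 -0.8  3.9]
spoke -145.0 n 1268 side-offs mm [3.1 8.3 9.8]
spoke -85.0 n 5319 side-offs mm [ 3.9  7.8 10. ]
spoke -25.0 n 2324 side-offs mm [0.3 6.3 8.9]
cap 74 ang 85.14249257450817
wrist phase mod60 34.95042550298022
```

Request:
apply_moves --targets '[[[-0.014,0.1,-0.05,0,-1],[-0.014,0.1,-0.05,0,-1],[0,0,0.4,0,-1],[0,0,0.7,0,-1],[0,0,0.6,0,-1],[0.05,-0.35,0,0,-1],[0.1,-0.7,0,0,-1],[0.1,-0.7,0,0,-1]]]'

```text
clock: 8.73
eef_pos: [0.541, -0.1638, 0.2727]
tool_rot: [0.997, 0.072, 0.001, -0.0]
ft_force: [0.2, 0.0, 0.1]
grip_width: -0.0003
grasp_force: 0.0
```

Request:
apply_moves --targets '[[[0.1,-0.7,0,0,-1],[0.08,-0.55,0,0,-1],[0,0,0,0,-1],[0,0,-0.4,0,-1],[0,0,-0.6,0,-1],[0,0,-0.6,0,-1],[0,0,-0.2,0,-1],[0,0,0,0,-1]]]'

```text
clock: 9.4
eef_pos: [0.5458, -0.2127, 0.1972]
tool_rot: [0.997, 0.071, -0.003, -0.002]
ft_force: [-0.3, 0.3, 0.0]
grip_width: -0.0003
grasp_force: 0.0
```

```bash
python3 -c "
from h import *
phase()"
```

```text
spoke 31.2 n 2670 side-offs mm [-5.  -3.5  3.2]
spoke 91.2 n 5316 side-offs mm [-5.6 -4.3 -0.1]
spoke 151.2 n 1663 side-offs mm [-4.9 -3.9  0.2]
spoke -88.8 n 3178 side-offs mm [0.7 5.5 6.8]
spoke -28.8 n 6235 side-offs mm [0.8 5.2 6.6]
cap 483 ang 86.59362177073832
wrist phase mod60 31.226199834629867
```

Request:
apply_moves --targets '[[[-0.01,0.07,0,0,-1],[-0.017,0.12,0,0,-1],[-0.017,0.12,0,0,-1],[-0.017,0.12,0.05,0,-1],[-0.017,0.12,0.08,0,-1],[-0.017,0.12,0.08,0,-1],[-0.017,0.12,0.08,0,-1],[-0.017,0.12,0.08,0,-1]]]'

```text
clock: 10.12
eef_pos: [0.5426, -0.1771, 0.2158]
tool_rot: [0.997, 0.071, 0.0, 0.0]
ft_force: [0.6, -0.9, -0.8]
grip_width: 0.0
grasp_force: 0.5
```

Request:
apply_moves --targets '[[[-0.017,0.12,0.08,0,-1],[-0.017,0.12,0.08,0,-1],[-0.017,0.12,0.06,0,-1],[-0.017,0.12,0,0,-1],[-0.017,0.12,0,0,-1],[-0.017,0.12,0,0,-1],[-0.017,0.12,0,0,-1],[-0.017,0.12,0,0,-1]]]'

```text
clock: 10.78
eef_pos: [0.537, -0.1386, 0.2238]
tool_rot: [0.997, 0.071, -0.0, -0.0]
ft_force: [-0.6, -1.4, 0.1]
grip_width: 0.0
grasp_force: 0.7
```

Request:
apply_moves --targets '[[[-0.017,0.12,-0.03,0,-1],[-0.017,0.12,-0.06,0,-1],[-0.017,0.12,-0.06,0,-1],[-0.017,0.12,-0.06,0,-1],[-0.017,0.12,-0.06,0,-1],[-0.017,0.12,-0.06,0,-1],[-0.017,0.12,-0.06,0,-1],[-0.014,0.1,-0.05,0,-1]]]'

```text
clock: 11.45
eef_pos: [0.5317, -0.1009, 0.2061]
tool_rot: [0.997, 0.071, -0.0, -0.0]
ft_force: [0.2, -1.0, 0.4]
grip_width: -0.0001
grasp_force: 0.8
```

```bash
python3 -c "
from h import *
phase()"
```

```text
spoke 34.4 n 7283 side-offs mm [-3.9 -1.7  3.5]
spoke 94.4 n 4066 side-offs mm [-3.9 -1.7  2.2]
spoke 154.4 n 320 side-offs mm [-2.2 -0.8  4.1]
spoke -145.6 n 1264 side-offs mm [3.1 8.3 9.8]
spoke -85.6 n 5369 side-offs mm [3.7 7.8 9.9]
spoke -25.6 n 2417 side-offs mm [0.2 6.2 9.2]
cap 1239 ang 30.60551231530028
wrist phase mod60 34.37746770784939
```

Request:
apply_moves --targets '[[[-0.014,0.1,-0.05,0,-1],[-0.014,0.1,-0.05,0,-1],[0,0,0.4,0,-1],[0,0,0.7,0,-1],[0,0,0.6,0,-1],[0.05,-0.35,0,0,-1],[0.1,-0.7,0,0,-1],[0.1,-0.7,0,0,-1]]]'

```text
clock: 12.17
eef_pos: [0.5412, -0.1633, 0.2707]
tool_rot: [0.997, 0.072, 0.001, -0.0]
ft_force: [0.2, 0.6, 0.2]
grip_width: -0.0005
grasp_force: 0.0
```

Request:
apply_moves --targets '[[[0.1,-0.7,0,0,-1],[0.08,-0.55,0,0,-1],[0,0,0,0,-1],[0,0,-0.4,0,-1],[0,0,-0.6,0,-1],[0,0,-0.5,0,-1],[0,0,-0.2,0,-1],[0,0,0,0,-1]]]'

```text
clock: 12.83
eef_pos: [0.5462, -0.2124, 0.1994]
tool_rot: [0.997, 0.071, -0.003, -0.002]
ft_force: [-0.6, -0.6, 0.1]
grip_width: 0.0002
grasp_force: 0.0
```

Request:
apply_moves --targets '[[[-0.01,0.07,0,0,-1],[-0.017,0.12,0,0,-1],[-0.017,0.12,0,0,-1],[-0.017,0.12,0.05,0,-1],[-0.017,0.12,0.08,0,-1],[-0.017,0.12,0.08,0,-1],[-0.017,0.12,0.08,0,-1],[-0.017,0.12,0.08,0,-1]]]'

```text
clock: 13.5
eef_pos: [0.5429, -0.1767, 0.2179]
tool_rot: [0.997, 0.071, 0.0, 0.0]
ft_force: [-0.0, -1.4, -0.2]
grip_width: -0.0001
grasp_force: 0.5
```

```bash
python3 -c "
from h import *
phase();print(get_obs()['ft_force'])"
```

```text
spoke 22.3 n 1836 side-offs mm [-9.3 -6.3 -0.2]
spoke 82.3 n 4935 side-offs mm [-10.   -7.9  -3.7]
spoke 142.3 n 1583 side-offs mm [-9.4 -7.7 -3.4]
spoke -97.7 n 3031 side-offs mm [-2.   1.8  3.8]
spoke -37.7 n 7460 side-offs mm [-2.9  1.5  3.6]
cap 703 ang 14.110114129225707
wrist phase mod60 22.345354010102106
[-0.23168591 -0.0592615  -0.27384108]
```

Request:
apply_moves --targets '[[[-0.017,0.12,0.08,0,-1],[-0.017,0.12,0.08,0,-1],[-0.017,0.12,0.02,0,-1],[-0.014,0.1,0,0,-1],[-0.008,0.06,0,0,-1],[0,0,0,0,-1]]]'

```text
clock: 14.05
eef_pos: [0.54, -0.1557, 0.2246]
tool_rot: [0.997, 0.071, 0.0, -0.0]
ft_force: [0.3, -0.7, 1.0]
grip_width: 0.0001
grasp_force: 0.3
```

```bash
cat >> h.py <<'E'
def fine(psi=.142):
    o=get_obs();p,d=imaging.camera('wrist');b,og=blue('wrist',p,d,o)
    l,u,a=yz(b,psi,[.530,-.120]);r=np.hypot(l,u);k=(r>.045)&(r<.1)&(abs(a)<.010)
    l,u,r=l[k],u[k],r[k];f=np.degrees(np.arctan2(-l,u));out=[]
    for sg in(1,-1):
        g=(f*sg>30)&(f*sg<88)
        # upper face line: offset 5 mm
        th=np.median(f[g]+sg*np.degrees(np.arcsin(.005/r[g])));
        for _ in range(5):
            c=f[g]+sg*np.degrees(np.arcsin(.005/r[g]));th=np.median(c[abs(c-th)<4])
        out.append(th)
    print('spokes R,L',np.round(out,2),'wheel phase',round(np.mean(out),2),'eef',o['eef_pos'].round(4))
E
python3 -c "
from h import *
fine();phase();print(get_obs()['ft_force'])"
```

```text
spokes R,L [ 68.18 -51.78] wheel phase 8.2 eef [ 0.54   -0.1557  0.2246]
spoke 10.0 n 1259 side-offs mm [-7.2 -2.6  1.8]
spoke 70.0 n 5119 side-offs mm [-8.8 -7.  -3.1]
spoke 130.0 n 1884 side-offs mm [-8.2 -6.8 -2.8]
spoke -110.0 n 2214 side-offs mm [-0.9  2.9  4.4]
spoke -50.0 n 6391 side-offs mm [-1.6  2.7  4.3]
wrist phase mod60 10.026761414789407
[-0.17806724 -0.32374854  0.82768815]
```

Request:
apply_moves --targets '[[[-0.008,0.06,0,0,-1],[-0.013,0.09,0,0,-1],[-0.013,0.09,0,0,-1],[-0.01,0.07,0,0,-1],[0,0,0,0,-1]]]'

```text
clock: 14.57
eef_pos: [0.5379, -0.1431, 0.2243]
tool_rot: [0.997, 0.071, -0.0, -0.0]
ft_force: [-0.1, -0.1, -0.1]
grip_width: 0.0001
grasp_force: 0.0
```

```bash
python3 -c "
from h import *
fine();print(get_obs()['ft_force'])"
```

```text
spokes R,L [ 61.27 -58.64] wheel phase 1.32 eef [ 0.5379 -0.1431  0.2243]
[-0.38169243  0.37025103 -0.82278579]
```

Request:
apply_moves --targets '[[[-0.004,0.03,0,0,-1],[-0.004,0.03,0,0,-1],[0,0,0,0,-1]]]'

```text
clock: 14.87
eef_pos: [0.5377, -0.1414, 0.2243]
tool_rot: [0.997, 0.071, -0.0, -0.0]
ft_force: [-0.3, -0.3, 0.5]
grip_width: -0.0001
grasp_force: 0.3
```

```bash
python3 -c "
from h import *
fine();print(get_obs()['ft_force'])"
```

```text
spokes R,L [ 60.37 -59.57] wheel phase 0.4 eef [ 0.5377 -0.1414  0.2243]
[-0.34317825 -1.03211616  0.58011247]
```

The wheel is within 0.4° of upright. I'll back off to the right and go straight up.

Request:
apply_moves --targets '[[[0.03,-0.2,0,0,-1],[0.03,-0.2,0,0,-1],[0,0,0.4,0,-1],[0,0,0.7,0,-1],[0,0,0.7,0,-1],[0,0,0.7,0,-1],[0,0,0.4,0,-1],[0,0,0,0,-1]]]'

```text
clock: 15.58
eef_pos: [0.5418, -0.1588, 0.3448]
tool_rot: [0.998, 0.07, 0.004, 0.001]
ft_force: [-0.3, -0.1, 0.8]
grip_width: 0.0001
grasp_force: 0.0
```

```bash
python3 -c "
from h import *
fine();print(get_obs()['ft_force'])
p,_=imaging.camera('wrist');s,_=imaging.camera('side')
cv2.imwrite('pics/f.png',np.hstack([cv2.resize(p,(400,300)),cv2.resize(s[180:330,230:430],(400,300))]))"
```

```text
spokes R,L [ 60.37 -59.57] wheel phase 0.4 eef [ 0.5418 -0.1588  0.3448]
[0.17788258 0.59422081 0.50842781]
```

View pics/f.png

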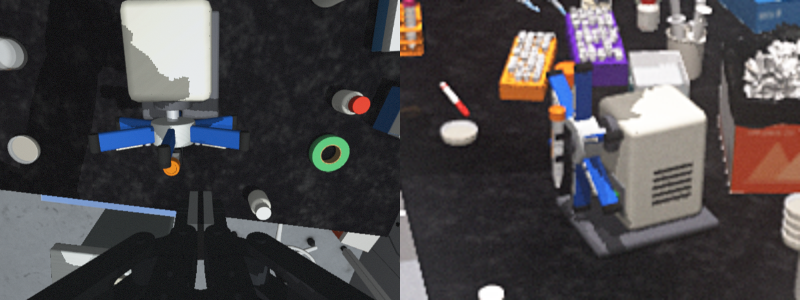

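The cap is on top and centred in front of the hub ((172,168) in the wrist view, (557,113) in the side view). The tube is upright, the bystanders look untouched and the gripper is clear.

```bash
python3 -c "
from workcell import order
print(order.job_done())"
```

```text
the job is handed in; nothing more can be done
None
```

The tube stands straight up with its orange cap on top, measured within about 0.4° of upright; the gripper finished clear of the wheel and the job is handed in, though midway through the first push the gripper's linkage, not just the fingertips, pressed on a spoke tip with about 13 N until I raised the tool.

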